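# Offer up the clamp lever to the microplate press

### The arm

A 7-joint arm with a two-finger parallel gripper is mounted at the origin on the work surface. World frame = base frame: x ahead of the robot, y to its left, z up, the work surface at z = 0. Lengths are in mm, angles in rad, forces in N, time in s.
With the tool pointing down it reaches from about 400 to 850 mm from the base axis. Payload 10.4 kg.
Tool frame: the origin (TCP) lies at the very end of the fingers, on their centre line; the grasp point (between the pads) lies 19 mm behind it; z points along the fingers, y is the line along which they close (so a half turn about z gives the same grasp; the last joint's range is limited). The gripper opens to 85 mm and grips with 20 to 120 N. Pads are 22 mm wide; open, the fingers measure 114 mm over their backs; the gripper's body (76 mm by 85 mm) begins 54 mm behind the grasp point. The pads swing forward as they close: fully open they stand 13 mm farther back than shut.
Start: joints at [-1.228, 0.332, -0.065, 1.46, 0.022, 1.35, -0.088], TCP at [223.549, 583.676, 231.338] pointing down, gripper open.
Joint ranges: [-2.6, 2.6], [-0.5, 2.12], [-1.47, 1.34], [0.16, 2.42], [-1.27, 4.41], [0.06, 2.06], [-2.6, 2.6]. Speed limits (rad/s): [2.22, 2.22, 2.79, 2.79, 3.14, 3.14, 3.14].

### API

Orientations are given as [roll, pitch, yaw] about the fixed x, y, z axes, in that order (R = Rz(yaw) Ry(pitch) Rx(roll)).
In Python, from workcell import readout, eyes, manip gives the robot as it stands.
- The arm moves only by the shell command python3 -m inch 'ROWS' [FORCE]. ROWS is JSON, a list that holds one entry, the list of rows, each a list of 5 numbers: the shift along the tool's x, y, z in mm, then the turn about the tool's z in degrees, then the opening, from 0 (shut) to 1 (fully open). A call has 1 to 10 rows; each row shifts and turns the commanded pose from where the row before left it, along the tool's axes as they then stand; what a row does not reach is not made up. A row lasts 1/12 s, in which the tool goes at most 41.7 mm and 7.16 degrees, less where a joint would pass 70% of its speed; a pose out of reach is approached as far as the arm can. A call with a gripper value outside its range is refused whole. The fingers move at their own pace and stop on an object; FORCE is the grip in N (left out, the last holds). Time passes only in rows, so rows that do not move let the fingers close. It gives the time, the measured TCP pose, the force, the opening and the grip force at its end, in the units of the state.
- readout.get_obs(): the state, without advancing time (a new reading comes with each control period).
- eyes.capture(name): name is "side" or "top"; returns the picture (384x512x3 uint8, red, green, blue); there is no depth.
- eyes.get_calibration(name): a dict with "camera_matrix" (3x3 intrinsics, pixels), "extrinsics" (4x4, takes a point from camera to world coordinates). Camera axes: x right, y down, z forward; pixel columns grow to the right and rows downward; lengths in mm; the calibration is good to about 2 mm. A picture is of the moment at which its call begins. get_calibration takes no time and is no camera call.
- manip.hand_in(): hands the job in; it is judged then, once.
The state is a dict: "time_s": time; "joint_positions": joint angles; "joint_vel": joint speeds; "joint_efforts": joint torques, N m; "eef_pos": TCP position; "orientation": TCP orientation; "ft_force": force on the tool from outside, world axes, zero at the start; "torque": the same for the moment, N m; "grip_width": finger opening in mm; "grasp_force": force on a finger pad.
Only numpy, scipy, OpenCV 4.12 (cv2) and the standard library are available. Lean on these libraries where they do the work, as an engineer would, in place of code of your own. Each camera call takes 0.05 s, during which the arm holds its last target. There are 200 camera calls.

### The job

First check the press's spring catch: twist its knob clockwise to the stop, then let go so that it springs back. Then pick up the cast clamp lever by its balance point and hold it level about 5 cm above the press, its eye over the pivot pin and its thin end over the fork, without it ever touching the press or the other things on the bench being disturbed. Finish while still holding it there: do not put it on or let go.

Things in the scene. Friction and masses are not known exactly. Their poses are not given: they have to be found in the camera images.
- press: Fixed grey microplate press: base plate 300 x 180 x 15 mm lying on the bench, with a white 96-well plate (86 x 128 mm, its top 30 mm above the bench) in the middle. Origin: centre of the base's underside; z up; x runs along the long side from the pivot pin towards the fork. Pivot pin at x -87.5, y +20 mm; fork at x +87.5, y +20 mm; catch knob at x +105, y -55 mm.
- pin_top (a point): Top centre of the press's upright steel pivot pin, 54 mm above the bench: a 16 mm pin standing on a 42 mm round shoulder whose top is 34 mm above the bench. Axes as the press.
- fork_top (a point): Middle of the press's steel fork at the height of its tips, 54 mm above the bench: two upright prongs with a 20 mm gap, 44 mm wide over all across the press's y, 24 mm along its x. 175 mm from the pivot pin. Axes as the press.
- knob (a joint): Angle of the catch knob, rad: 0 at rest, grows clockwise seen from above, stop at 1.1. A spring drives it back to 0 when released (about 0.03 N m at rest, 0.14 N m at the stop).
- knob_grip (a point): Point on the knob's upright axis at the height to grip, 52 mm above the bench. Black bar grip 42 mm long, 14 mm wide, from 27 to 59 mm above the bench, along this point's x (the press's x at rest; turns with the knob), on a 44 mm round foot. A steel catch bar sticks out 56 mm along this point's y, 21 to 27 mm above the bench, and turns with the knob.
- lever: Loose cast aluminium clamp lever, 0.22 to 0.37 kg, lying flat on the bench: a round eye (44 mm across, 34 mm high, with an 18 mm through hole) at one end and a straight arm 14 mm wide, 22 mm high. The whole is 216 mm long, underside flat. Origin: underside, midway between eye centre and the point thin_end (87.5 mm to each); z up, x along the arm from the eye to the thin end.
- balance (a point): Balance point (centre of mass lengthwise) of the lever, on the arm 49.1 mm from the eye's centre; the point lies at mid-height of the arm, 11 mm above the lever's underside. Axes as the lever. Grip the arm here, across its 14 mm width.
- eye (a point): Centre of the lever's eye, at its underside. Belongs over the pivot pin.
- thin_end (a point): Point on the underside of the lever's arm, 19 mm short of its free end, 175 mm from the eye. Belongs over the fork.
- reagent: Bystander: blue bottle, 60 mm across, 130 mm tall, standing. Origin: centre of its underside.
- tipbox: Bystander: closed pipette-tip box 70 x 100 x 52 mm. Origin: centre of its underside.
- beaker: Bystander: glass beaker 70 mm across, 85 mm tall, standing. Origin: centre of its underside.
There are look-alikes about, which are no part of the job. Of the things like the lever, leave any that is brown or purple; of the rest the smaller one is meant.

How it is judged:
By the outcome, as a careful person would: the job done as asked, in the order asked, and still so for the second after the job is handed in, while the arm keeps its last pose, push and grip.
It also fails if it takes over 51 s, if anything falls off the work surface, if the arm or the gripper's body presses on something with over 40 N, if the wrist force passes 120 N, or if a joint passes its speed limit or range.

## Working session

There is one attempt and no reset: what is moved stays moved. The work goes in short steps, Python scripts to look and compute and a shell command to move; the robot and the scene stay as the last step left them, time stands still between calls to the robot, and variables do not carry over. Pictures are saved under pics/ and viewed, at most 10 in all, crops included, and the job is handed in when it is done.

```bash
ls; mkdir -p pics
python3 - <<'E'
from workcell import readout, eyes
import cv2,numpy as np
np.set_printoptions(suppress=True,precision=3)
print(readout.get_obs())
for n in("side","top"):
    im=eyes.capture(n);cv2.imwrite(f"pics/{n}0.png",im[:,:,::-1]);c=eyes.get_calibration(n);print(n,np.array(c["camera_matrix"]),np.array(c["extrinsics"]))
E
```

```text
pics
{'time_s': 0.0, 'joint_positions': array([-1.228,  0.333, -0.065,  1.461,  0.022,  1.35 , -0.089]), 'joint_vel': array([-0.001,  0.   , -0.001,  0.001, -0.   ,  0.   ,  0.002]), 'joint_efforts': array([  0.001, -62.542,   0.05 , -39.16 ,   0.016,   0.01 ,  -0.   ]), 'eef_pos': array([223.412, 583.28 , 230.486]), 'orientation': array([-3.14 ,  0.   ,  2.776]), 'ft_force': array([ 0.263, -0.549,  0.089]), 'torque': array([ 0.037,  0.039, -0.049]), 'grasp_force': 0.0, 'grip_width': 85.56923165988069}
side [[488.529   0.    256.881]
 [  0.    488.529 196.742]
 [  0.      0.      1.   ]] [[  -0.998   -0.013    0.056  431.16 ]
 [  -0.054    0.567   -0.822 1295.844]
 [  -0.021   -0.824   -0.567  897.462]
 [   0.       0.       0.       1.   ]]
top [[443.986   0.    254.18 ]
 [  0.    443.986 191.317]
 [  0.      0.      1.   ]] [[   0.029   -0.984    0.176  342.992]
 [  -0.999   -0.034   -0.023  101.133]
 [   0.029   -0.175   -0.984 1206.459]
 [   0.       0.       0.       1.   ]]
```

View pics/top0.png

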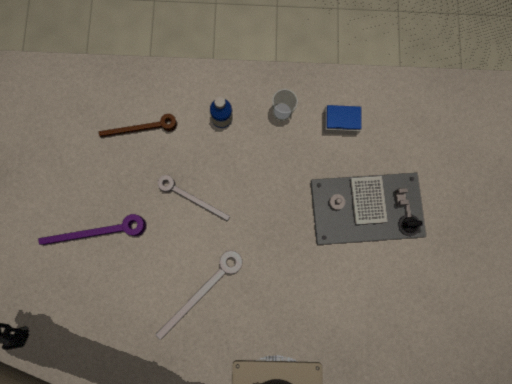

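View pics/side0.png

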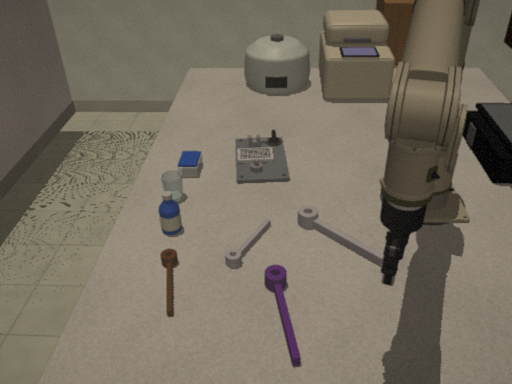

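Look-alikes for the lever (top view): brown at (140,127) and purple at (95,230), both excluded by colour. The large grey one is at (205,290) and the small grey one at (195,198), with its eye at (167,184) and tip at (228,218). I choose the small grey one. The press sits at (368,208) and its black knob at (411,224). In the side view, the small lever's eye is at (233,258) and its tip at (268,223).

```bash
cat > h.py <<'E'
import numpy as np,cv2
from workcell import eyes,readout
np.set_printoptions(suppress=True,precision=2)
def cal(n):
    c=eyes.get_calibration(n);return np.array(c["camera_matrix"]),np.array(c["extrinsics"])
def ray(n,p):
    K,E=cal(n);d=E[:3,:3]@np.linalg.solve(K,[p[0],p[1],1.]);return E[:3,3],d/np.linalg.norm(d)
def onz(n,p,z):
    o,d=ray(n,p);return o+d*(z-o[2])/d[2]
def tri(a,b):  # top px, side px -> point, gap
    o,d=ray("top",a);q,e=ray("side",b)
    s=np.linalg.lstsq(np.c_[d,-e],q-o,rcond=None)[0]
    A,B=o+d*s[0],q+e*s[1];return (A+B)/2,np.linalg.norm(A-B)
def proj(n,P):
    K,E=cal(n);c=E[:3,:3].T@(np.asarray(P,float)-E[:3,3]);u=K@c;return u[:2]/u[2]
E
python3 - <<'E'
import cv2,numpy as np
t=cv2.imread("pics/top0.png");s=cv2.imread("pics/side0.png")
def cr(im,x,y,w,h,f): return cv2.resize(im[y:y+h,x:x+w],None,fx=f,fy=f,interpolation=cv2.INTER_CUBIC)
a=np.hstack([cr(t,150,165,80,60,5),cr(s,210,210,80,60,5)])
b=np.hstack([cr(t,308,170,120,76,3.3333),cr(s,225,122,72,64,4)[:253,:] if 0 else cv2.resize(cr(s,225,124,72,62,5.5),(396,341))[:253]])
b=np.hstack([cr(t,308,170,120,76,3.3333),np.zeros((253,400,3),np.uint8)]) ;c=cr(s,228,125,64,60,4.2);b[:252,400:400+c.shape[1]]=c[:252]
cv2.imwrite("pics/crop0.png",np.vstack([a,b]))
E
```

```text
(no output)
```

View pics/crop0.png

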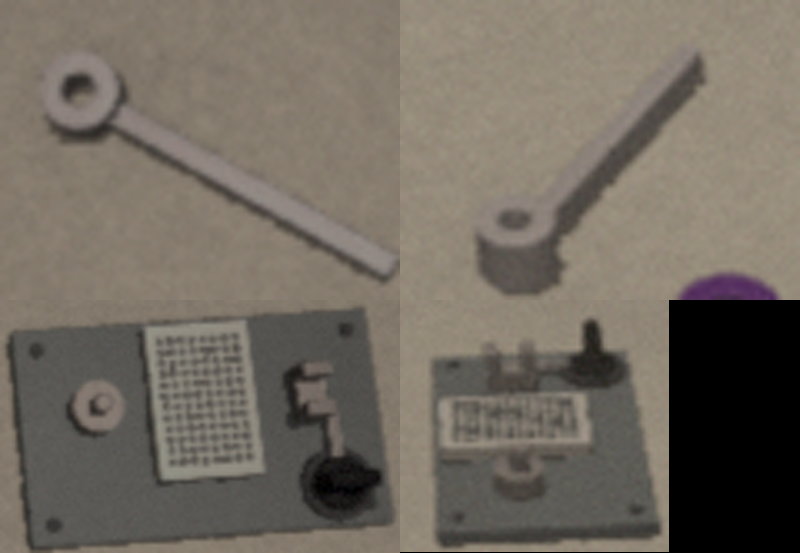

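The crop confirms the choice: small grey lever, eye hole at top (165.8,182.8) and side (232.6,253.4), tip at top (228,217) and side (268.8,219.6). On the press, the pin is at about top (338,200), the fork at top (401,198), and the knob bar runs to the right at (411,224).

```bash
cat > m.py <<'E'
from h import *
t=cv2.imread("pics/top0.png");s=cv2.imread("pics/side0.png")
hsv=cv2.cvtColor(t,cv2.COLOR_BGR2HSV)
print("px base",t[235,340],"bench",t[260,340],"plate",t[200,358],"lever",t[200,195],"bench",t[215,170])
def big(mask,box):
    x,y,w,h=box;z=np.zeros_like(mask);z[y:y+h,x:x+w]=mask[y:y+h,x:x+w]
    cs,_=cv2.findContours(z,cv2.RETR_EXTERNAL,cv2.CHAIN_APPROX_NONE);return max(cs,key=cv2.contourArea)
# base: less red-ish than bench (r-b small) & darker
r_b=cv2.GaussianBlur(t,(3,3),0).astype(int);r_b=r_b[:,:,2]-r_b[:,:,0]
c=big(((r_b<10)*255).astype('uint8'),(300,160,135,95))
hull=cv2.convexHull(c);print("base area",cv2.contourArea(hull))
W=np.array([onz("top",p[0],15)[:2] for p in hull],np.float32)
ctr,size,ang=cv2.minAreaRect(W);print("base",ctr,size,ang)
# lever eye etc
print("eye", tri((165.8,182.8),(232.6,253.4)),"tip",tri((228,217),(268.8,219.6)))
print("pin",tri((338.25,200.25),(255.7,162.5)),"pin54",onz("top",(338.25,200.25),54))
for f,n in((t,"top"),):
    g=cv2.GaussianBlur(f,(3,3),0).astype(int)
    m=((g[:,:,2]-g[:,:,0])<12)&(g[:,:,1]>95)
    k=big((m*255).astype('uint8'),(150,165,85,65));M=cv2.moments(k)
    print("lever c",M['m10']/M['m00'],M['m01']/M['m00'],cv2.contourArea(k),cv2.minAreaRect(k))
a=onz("top",(165.8,182.8),34);b=onz("top",(228,217),22);print("eye34",a,"tip22",b,np.linalg.norm((a-b)[:2]),np.degrees(np.arctan2(*(b-a)[1::-1])))
E
python3 m.py
```

```text
px base [84 89 91] bench [109 120 133] plate [ 99 107 111] lever [129 135 145] bench [108 122 133]
base area 6919.0
base (520.6363525390625, -237.0609130859375) (177.0987091064453, 297.27032470703125) 5.748592376708984
eye (array([567.55, 310.89,  32.86]), np.float64(0.024106825116592144)) tip (array([479.44, 141.45,  19.83]), np.float64(6.100458424202337))
pin (array([ 532.74, -151.28,   42.52]), np.float64(3.287325993719953)) pin54 [ 532.51 -148.9    54.  ]
lever c 218.0 214.5 1.0 ((217.076904296875, 213.8845977783203), (4.437601566314697, 0.8320503830909729), 33.690067291259766)
eye34 [567.34 310.68  34.  ] tip22 [482.25 141.24  22.  ] 189.60743100167883 -116.665398596099
```

```bash
python3 - <<'E'
from h import *
th=np.radians(-84.25);X=np.array([np.cos(th),np.sin(th),0]);Y=np.array([-np.sin(th),np.cos(th),0]);C=np.array([520.6,-237.1,0])
P=lambda x,y,z:C+x*X+y*Y+[0,0,z]
pts=[P(-87.5,20,54),P(87.5,20+17,54),P(87.5,20-17,54),P(105-21,-55,59),P(105+21,-55,59),P(105,-55,59)]+[P(a,b,15) for a in(-150,150) for b in(-90,90)]
d=np.radians(-116.7);e=np.array([567.4,310.8,0]);L=np.array([np.cos(d),np.sin(d),0])
pts+=[e+[0,0,34],e+49.1*L+[0,0,22],e+194*L+[0,0,22]]
def cr(n,x,y,w,h,f):
    im=cv2.imread(f"pics/{n}0.png");c=cv2.resize(im[y:y+h,x:x+w],None,fx=f,fy=f,interpolation=cv2.INTER_CUBIC)
    for p in pts:
        u=(proj(n,p)-[x,y]+.5)*f-.5;cv2.drawMarker(c,tuple(int(round(v)) for v in u),(0,0,255),cv2.MARKER_CROSS,7,1)
    return c
a=np.hstack([cr("top",150,165,80,60,5),cr("side",210,210,80,60,5)])
o=np.zeros((300,800,3),np.uint8);q=cr("top",308,170,120,76,3.6);o[:q.shape[0],:q.shape[1]]=q;q=cr("side",228,125,64,60,5);o[:300,440:760]=q
cv2.imwrite("pics/ov.png",np.vstack([a,o]))
E
python3 -m inch '[[[0,0,0,7,0.5],[0,0,0,7,0.5],[0,0,0,7,0.5],[0,0,0,7,0.5],[0,0,0,7,0.5],[0,0,0,7,0.5],[0,0,0,7,0.5],[0,0,0,7,0.5],[0,0,0,7.2,0.5],[0,0,0,0,0.5]]]'
```

```text
time_s: 0.93
eef_pos: [223.4, 583.5, 230.9]
orientation: [-3.141, 0.001, 1.667]
ft_force: [0.2, -0.1, -0.0]
grip_width: 42.6
grasp_force: 0.0
```

View pics/ov.png

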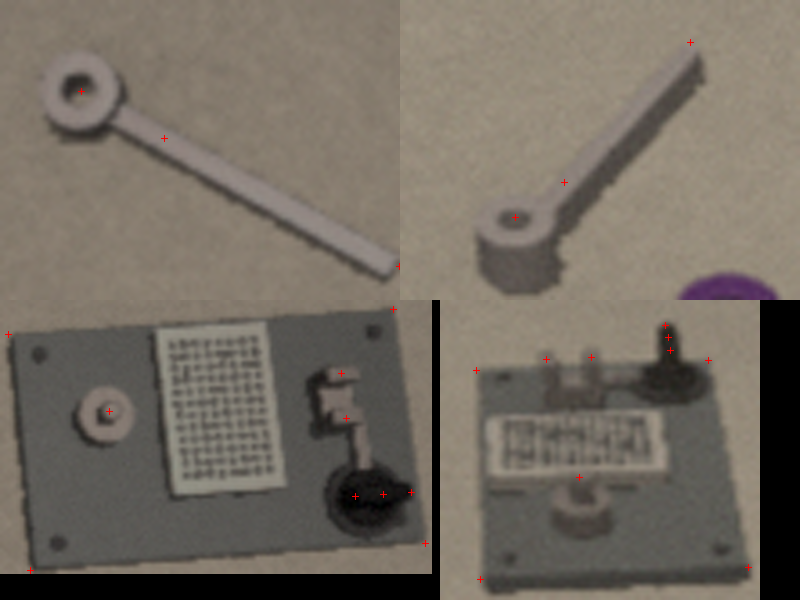

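Overlay: eye, knob bar (top (411,224)), fork and pin predictions all sit within 1–2 px. The lever's arm heading needs about 1° of refinement. I'm moving to the knob.

```bash
python3 -m inch '[[[-20,36,0,0,0.5],[-20,36,0,0,0.5],[-20,36,0,0,0.5],[-20,36,0,0,0.5],[-20,36,0,0,0.5],[-20,36,0,0,0.5],[-41,-3,0,0,0.5],[-41,-3,0,0,0.5],[-41,-3,0,0,0.5],[-41,-3,0,0,0.5]]]'
python3 -m inch '[[[-41,-3,0,0,0.5],[-41,-3,0,0,0.5],[-41,-3,0,0,0.5],[-41,-3,0,0,0.5],[-41,-3,0,0,0.5],[-41,-3,0,0,0.5],[-41,-3,0,0,0.5],[-41,-3,0,0,0.5],[-41,-3,0,0,0.5],[-41,-3,0,0,0.5]]]'
python3 - <<'E'
from h import *
t=cv2.imread("pics/top0.png");g=cv2.GaussianBlur(t,(3,3),0).astype(float)
e=np.array([165.8,182.8]);d=np.array([62.2,34.2]);d/=np.linalg.norm(d);n=np.array([-d[1],d[0]])
S=g[:,:,0]  # blue: lever brighter
pts=[]
off=np.arange(-8,8.1,.25)
for s in np.arange(14,68,2):
    q=(e+s*d)[None]+off[:,None]*n
    v=cv2.remap(S.astype(np.float32),q[:,0].astype(np.float32)[None],q[:,1].astype(np.float32)[None],1)[0]
    b=np.median(v[:8]);w=np.clip(v-b-8,0,None)*(abs(off)<5);pts.append([s,(w*off).sum()/max(w.sum(),1e-6)])
p=np.array(pts);k=np.polyfit(p[:,0],p[:,1],1);print(k,np.std(p[:,1]-np.polyval(k,p[:,0])))
A,B=[onz("top",e+s*d+np.polyval(k,s)*n,22) for s in(0,65)]
h=B-A;ang=np.degrees(np.arctan2(h[1],h[0]));u=h/np.linalg.norm(h)
E0=onz("top",e,34);print("ang",ang,"eye off line",np.cross(u[:2],(E0-A)[:2]),E0)
E
```

```text
time_s: 1.77
eef_pos: [455.4, 320.0, 230.7]
orientation: [-3.141, 0.001, 1.678]
ft_force: [0.7, -0.7, 0.6]
grip_width: 42.5
grasp_force: 0.0
time_s: 2.6
eef_pos: [467.2, -90.8, 231.4]
orientation: [3.141, -0.0, 1.678]
ft_force: [2.1, 0.8, 1.0]
grip_width: 42.9
grasp_force: 0.0
[0.   0.27] 0.07301433731395987
ang -117.06289420833207 eye off line -0.3374949125486495 [567.34 310.68  34.  ]<stdin>:14: DeprecationWarning: Arrays of 2-dimensional vectors are deprecated. Use arrays of 3-dimensional vectors instead. (deprecated in NumPy 2.0)
```

```bash
python3 -m inch '[[[-37,-3,10,0.4,0.5],[-37,-3,10,0,0.5],[-37,-3,20,0,0.5],[-37,-3,20,0,0.5],[-36,-3,20,0,0.5],[-36,-2,20,0,0.5],[-36,-2,20,0,0.5],[0,0,0,0,0.5],[0,0,0,0,0.5]]]'
python3 - <<'E'
from h import *
o=readout.get_obs();print(o["eef_pos"],np.degrees(o["orientation"]),o["joint_positions"])
E
```

```text
time_s: 3.35
eef_pos: [471.3, -346.7, 109.8]
orientation: [-3.137, -0.0, 1.666]
ft_force: [0.4, -0.1, 0.1]
grip_width: 42.7
grasp_force: 0.0
[ 471.3  -346.67  109.76] [-179.74   -0.01   95.46] [-0.07  0.43  0.78  1.75 -0.33  1.11  0.91]
```

```bash
python3 -m inch '[[[-1,5,0,-0.3,0.5],[0,0,15,0,0.5],[0,0,15,0,0.5],[0,0,15,0,0.5],[0,0,0,0,0.5],[0,0,0,0,0.5]]]'
python3 - <<'E'
from h import *
for n,x,y,w,h in(("top",340,160,100,100),("side",220,90,100,100)):
    c=eyes.capture(n)[y:y+h,x:x+w,::-1];c=cv2.resize(c,(400,400),interpolation=cv2.INTER_CUBIC);a=c if n=="top" else np.hstack([a,c])
cv2.imwrite("pics/k1.png",a)
E
```

```text
time_s: 3.85
eef_pos: [479.7, -343.6, 67.4]
orientation: [3.141, -0.001, 1.675]
ft_force: [-0.4, 0.0, -0.5]
grip_width: 42.5
grasp_force: 0.0
```

View pics/k1.png

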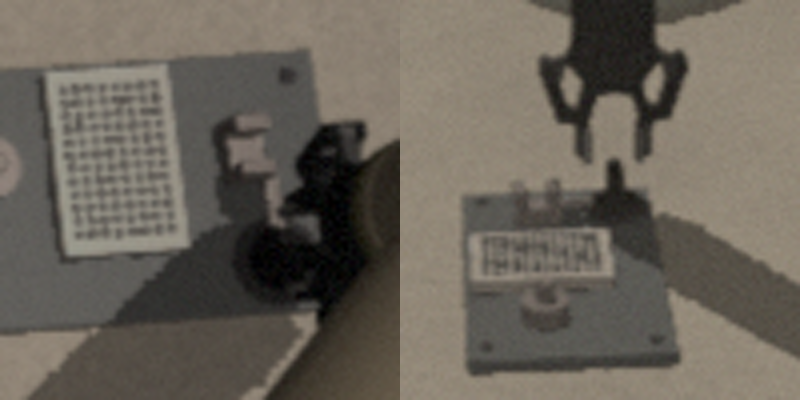

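The side crop shows the open fingers (583 and 645, mid 614) centred on the knob bar (615). Descending.

```bash
python3 -m inch '[[[0,0,10,0,0.5],[0,0,10,0,0.5],[0,0,10,0,0.5],[0,0,3,0,0.5],[0,0,0,0,0.5],[0,0,0,0,0.5]]]'
python3 - <<'E'
from h import *
for i in range(2):
    eyes.capture("top");o=readout.get_obs();print(o["eef_pos"],np.degrees(o["orientation"]),o["ft_force"],o["torque"])
E
```

```text
time_s: 4.45
eef_pos: [478.3, -345.2, 33.4]
orientation: [-3.141, -0.0, 1.671]
ft_force: [0.6, -0.3, 0.4]
grip_width: 42.6
grasp_force: 0.0
[ 478.54 -345.35   33.81] [-179.99    0.     95.77] [ 0.27 -0.71 -0.36] [-0.04 -0.01 -0.02]
[ 478.69 -345.4    34.02] [179.98   0.02  95.77] [ 0.44 -0.29  0.93] [-0.   -0.02 -0.02]
```

Now I close on the knob.

```bash
python3 -m inch '[[[0,0,0,0,0.1],[0,0,0,0,0.1],[0,0,0,0,0.1],[0,0,0,0,0.1],[0,0,0,0,0.1],[0,0,0,0,0.1],[0,0,0,0,0.1]]]' 40
```

```text
time_s: 5.13
eef_pos: [477.7, -345.3, 34.2]
orientation: [-3.141, -0.001, 1.671]
ft_force: [-4.9, 2.6, 8.1]
grip_width: 13.6
grasp_force: 39.9
```

```bash
python3 -m inch '[[[0,0,0,6,0.1],[0,0,0,6,0.1],[0,0,0,6,0.1],[0,0,0,6,0.1],[0,0,0,6,0.1],[0,0,0,6,0.1],[0,0,0,6,0.1],[0,0,0,6,0.1],[0,0,0,6,0.1],[0,0,0,6,0.1]]]'
python3 - <<'E'
from h import *
o=readout.get_obs();print(o["eef_pos"],np.degrees(o["orientation"]),o["ft_force"],o["torque"])
E
```

```text
time_s: 5.97
eef_pos: [482.4, -347.4, 34.6]
orientation: [3.132, -0.002, 0.621]
ft_force: [17.8, -15.7, -19.9]
grip_width: 13.5
grasp_force: 39.1
[ 482.36 -347.36   34.56] [179.45  -0.09  35.57] [ 17.78 -15.69 -19.92] [-3.41 -3.85  0.28]
```

```bash
python3 -m inch '[[[0,0,0,2,0.1],[0,0,0,2,0.1],[0,0,0,1,0.1],[0,0,0,0,0.1],[0,0,0,0,0.1]]]'
python3 - <<'E'
from h import *
o=readout.get_obs();print(o["eef_pos"],np.degrees(o["orientation"]),o["ft_force"],o["torque"])
E
```

```text
time_s: 6.38
eef_pos: [482.5, -347.6, 34.6]
orientation: [3.132, -0.002, 0.54]
ft_force: [17.4, -15.0, -17.3]
grip_width: 13.4
grasp_force: 46.8
[ 482.48 -347.62   34.58] [179.43  -0.1   30.94] [ 17.36 -15.02 -17.29] [-3.26 -3.56  1.1 ]
```

The torque rose from 0.28 to 1.1 N m at about 65° of twist, so the knob is at the stop. Now I release it.

```bash
python3 -m inch '[[[0,0,0,0,0.9],[0,0,0,0,0.9],[0,0,0,0,0.9],[0,0,0,0,0.9],[0,0,0,0,0.9],[0,0,0,0,0.9],[0,0,0,0,0.9],[0,0,0,0,0.9]]]'
python3 - <<'E'
from h import *
o=readout.get_obs();print(o["eef_pos"],np.degrees(o["orientation"]),o["ft_force"],o["torque"])
E
```

```text
time_s: 7.05
eef_pos: [478.4, -345.2, 33.7]
orientation: [-3.141, 0.0, 0.537]
ft_force: [-1.2, -0.9, -0.5]
grip_width: 76.7
grasp_force: 0.0
[ 478.37 -345.19   33.7 ] [-179.99    0.01   30.76] [-1.23 -0.9  -0.46] [ 0.02 -0.03 -0.  ]
```

```bash
python3 -m inch '[[[0,0,-10,0,0.9],[0,0,-15,0,0.9],[0,0,-30,0,0.9],[0,0,-40,0,0.9],[0,0,-40,0,0.9],[0,0,-40,0,0.9],[0,0,0,0,0.9]]]'
python3 - <<'E'
from h import *
for n,x,y,w,h in(("top",300,160,140,100),("side",220,90,100,100)):
    c=eyes.capture(n)[y:y+h,x:x+w,::-1];c=cv2.resize(c,(w*7//2 if n=="top" else 300,350),interpolation=cv2.INTER_CUBIC);a=c if n=="top" else np.hstack([a,c])
cv2.imwrite("pics/k2.png",a);o=readout.get_obs();print(o["eef_pos"],np.degrees(o["orientation"]),o["joint_positions"])
E
```

```text
time_s: 7.63
eef_pos: [480.1, -348.2, 217.6]
orientation: [3.133, -0.005, 0.536]
ft_force: [0.1, -1.0, 0.5]
grip_width: 77.0
grasp_force: 0.0
[ 479.08 -345.89  211.52] [179.83  -0.15  30.76] [-0.32  0.46  1.15  1.63 -0.43  1.33 -0.14]
```

View pics/k2.png

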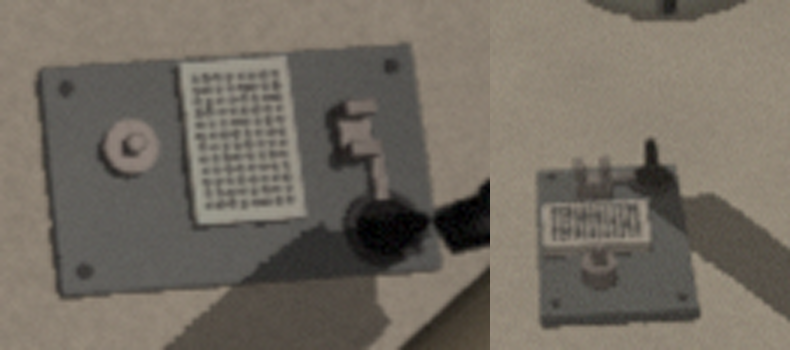

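The knob is back at rest: the bar points right and the catch bar points at the fork (crop (378,175)). Nothing else moved. On to the lever.

```bash
python3 -m inch '[[[0,0,0,-6.5,0.6],[0,0,0,-6.5,0.6],[0,0,0,-6.5,0.6],[0,0,0,-6.5,0.6],[0,0,0,-6.2,0.6],[36,-14,0,0,0.6],[36,-14,0,0,0.6],[36,-14,0,0,0.6],[36,-14,0,0,0.6],[36,-14,0,0,0.6]]]'
python3 -m inch '[[[36,-14,0,0,0.6],[36,-14,0,0,0.6],[36,-14,0,0,0.6],[36,-14,0,0,0.6],[36,-14,0,0,0.6],[36,-14,0,0,0.6],[36,-14,0,0,0.6],[36,-14,0,0,0.6],[0,0,0,0,0.6],[0,0,0,0,0.6]]]'
python3 - <<'E'
from h import *
o=readout.get_obs();print(o["eef_pos"],np.degrees(o["orientation"]),o["joint_positions"])
y=o["orientation"][2];d=np.array([545.1,267.1])-o["eef_pos"][:2];print("tool dx,dy",d@[np.cos(y),np.sin(y)],d@[np.sin(y),-np.cos(y)],"turn",np.degrees(y)-62.94)
E
```

```text
time_s: 8.57
eef_pos: [497.1, -151.2, 208.1]
orientation: [-3.14, 0.0, 1.099]
ft_force: [1.3, 0.1, -0.2]
grip_width: 51.1
grasp_force: 0.0
time_s: 9.4
eef_pos: [528.2, 156.6, 207.8]
orientation: [-3.141, 0.002, 1.103]
ft_force: [0.2, -0.2, 0.1]
grip_width: 51.4
grasp_force: 0.0
[528.17 156.61 207.82] [-179.96    0.13   63.23] [-1.11  0.23  0.86  1.73 -0.18  1.27 -0.68]
tool dx,dy 106.27263417595601 -34.66001064391229 turn 0.2858383584004045
```

```bash
python3 -m inch '[[[36,-12,0,0.3,0.6],[36,-12,0,0,0.6],[34,-11,0,0,0.6],[0,0,40,0,0.6],[0,0,40,0,0.6],[0,0,30,0,0.6],[0,0,20,0,0.6],[0,0,0,0,0.6],[0,0,0,0,0.6],[0,0,0,0,0.6]]]'
python3 - <<'E'
from h import *
for n,x,y,w,h in(("top",140,145,100,90),("side",200,190,100,90)):
    c=eyes.capture(n)[y:y+h,x:x+w,::-1];c=cv2.resize(c,(400,360),interpolation=cv2.INTER_CUBIC);a=c if n=="top" else np.hstack([a,c])
cv2.imwrite("pics/l1.png",a)
o=readout.get_obs();print(o["eef_pos"],np.degrees(o["orientation"]),o["joint_positions"])
y=o["orientation"][2];d=np.array([545.1,267.1])-o["eef_pos"][:2];print("tool dx,dy",d@[np.cos(y),np.sin(y)],d@[np.sin(y),-np.cos(y)],"turn",np.degrees(y)-62.94)
E
```

```text
time_s: 10.23
eef_pos: [547.4, 264.0, 80.5]
orientation: [3.14, -0.001, 1.093]
ft_force: [-0.2, -0.8, 1.0]
grip_width: 51.5
grasp_force: 0.0
[547.57 264.78  80.79] [179.92  -0.15  62.65] [-1.1   0.51  0.74  1.71 -0.38  1.07 -0.71]
tool dx,dy 0.9295607518568916 -3.2630670437047877 turn -0.29211637930141876
```

View pics/l1.png

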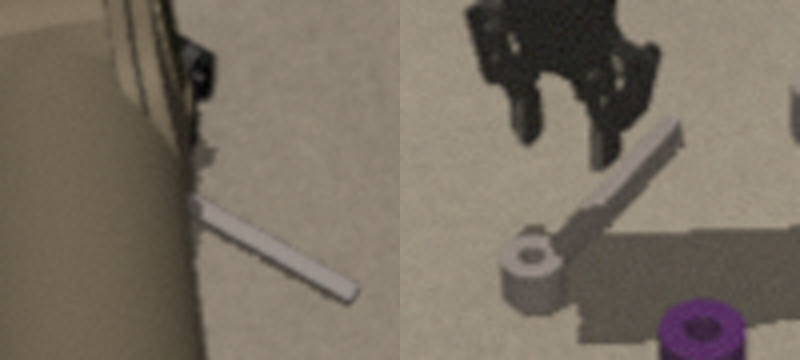

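The side crop shows the open fingers (526 and 601) straddling the line of the arm behind the eye, still 80 mm up. I fine-tune and descend most of the way.

```bash
python3 - <<'E'
from h import *
for z in(81,85,89): print(proj("side",[547.5,264.8,z]))
E
python3 -m inch '[[[1,-3,0,-0.3,0.6],[0,0,15,0,0.6],[0,0,15,0,0.6],[0,0,10,0,0.6],[0,0,0,0,0.6],[0,0,0,0,0.6],[0,0,0,0,0.6]]]'
python3 - <<'E'
from h import *
o=readout.get_obs();print(o["eef_pos"],np.degrees(o["orientation"]))
y=o["orientation"][2];d=np.array([545.1,267.1])-o["eef_pos"][:2];print("tool dx,dy",d@[np.cos(y),np.sin(y)],d@[np.sin(y),-np.cos(y)],"turn",np.degrees(y)-62.94)
E
```

```text
[240.73 228.68]
[240.67 227.51]
[240.61 226.34]
time_s: 10.92
eef_pos: [544.8, 267.2, 39.7]
orientation: [3.141, -0.001, 1.099]
ft_force: [-0.1, -0.3, -0.5]
grip_width: 51.1
grasp_force: 0.0
[544.75 267.2   39.74] [179.96  -0.06  62.98]
tool dx,dy 0.07096427319701232 0.3512766424767382 turn 0.03583644228630334
```

```bash
python3 -m inch '[[[0,0,15,0,0.6],[0,0,15,0,0.6],[0,0,5.5,0,0.6],[0,0,0,0,0.6],[0,0,0,0,0.6]]]'
python3 -m inch '[[[0,0,0,0,0],[0,0,0,0,0],[0,0,0,0,0],[0,0,0,0,0],[0,0,0,0,0],[0,0,0,0,0],[0,0,0,0,0],[0,0,0,0,0]]]' 70
```

```text
time_s: 11.33
eef_pos: [544.2, 266.8, 3.2]
orientation: [-3.141, 0.001, 1.099]
ft_force: [-0.4, 1.2, 0.3]
grip_width: 51.1
grasp_force: 0.0
time_s: 12.0
eef_pos: [544.8, 267.1, 4.1]
orientation: [3.141, -0.001, 1.099]
ft_force: [-0.2, -0.7, 5.8]
grip_width: 12.2
grasp_force: 69.6
```

```bash
python3 -m inch '[[[0,0,-5,0,0],[0,0,-10,0,0],[0,0,-20,0,0],[0,0,-25,0,0],[0,0,0,0,0],[0,0,0,0,0],[0,0,0,0,0]]]'
python3 - <<'E'
from h import *
o=readout.get_obs();print(o["eef_pos"],np.degrees(o["orientation"]),o["ft_force"],o["torque"])
E
```

```text
time_s: 12.58
eef_pos: [543.8, 267.1, 63.2]
orientation: [-3.141, -0.0, 1.099]
ft_force: [-0.2, -0.2, -2.4]
grip_width: 12.7
grasp_force: 68.8
[543.8  267.15  63.16] [-179.97   -0.     62.99] [-0.2  -0.18 -2.41] [-0.01  0.06  0.01]
```

```bash
python3 -m inch '[[[0,0,-30,0,0],[0,0,-35,0,0],[0,0,-35,-4,0],[0,0,-35,-5,0],[0,0,0,-6,0],[0,0,0,-6,0],[0,0,0,-6,0],[0,0,0,-5.8,0],[-20,-2,0,0,0],[-30,-4,0,0,0]]]'
python3 -m inch '[[[-34,-4,0,0,0],[-34,-4,0,0,0],[-34,-4,0,0,0],[-34,-4,0,0,0],[-34,-4,0,0,0],[-34,-4,0,0,0],[-34,-4,0,0,0],[-34,-4,0,0,0],[-34,-4,0,0,0],[-34,-4,0,0,0]]]'
python3 - <<'E'
from h import *
o=readout.get_obs();print(o["eef_pos"],np.degrees(o["orientation"]),o["joint_positions"])
y=o["orientation"][2];d=np.array([537.2,-198.4])-o["eef_pos"][:2];print("tool dx,dy",d@[np.cos(y),np.sin(y)],d@[np.sin(y),-np.cos(y)],"turn",np.degrees(y)-95.75)
E
```

```text
time_s: 13.42
eef_pos: [542.1, 218.9, 196.8]
orientation: [-3.14, 0.0, 1.677]
ft_force: [0.3, 0.4, -1.8]
grip_width: 12.5
grasp_force: 68.8
time_s: 14.25
eef_pos: [536.7, -127.3, 197.5]
orientation: [-3.14, -0.001, 1.671]
ft_force: [1.3, -0.4, -2.5]
grip_width: 12.3
grasp_force: 68.8
[ 536.69 -127.33  197.5 ] [-179.93   -0.03   95.73] [-0.62  0.25  0.9   1.74 -0.21  1.25  0.43]
tool dx,dy -70.76389112286196 -6.594249777273565 turn -0.015588124287432947
```

```bash
python3 -m inch '[[[-30,-3,0,0,0],[-25,-2,0,0,0],[-12,-1,0,0,0],[0,0,20,0,0],[0,0,20,0,0],[0,0,10,0,0],[0,0,0,0,0],[0,0,0,0,0],[0,0,0,0,0]]]'
python3 - <<'E'
from h import *
for n,x,y,w,h in(("top",300,140,130,120),("side",215,80,100,110)):
    im=eyes.capture(n)[:,:,::-1];cv2.imwrite(f"pics/{n}H.png",im);c=im[y:y+h,x:x+w];c=cv2.resize(c,(w*4 if n=="top" else 280,480),interpolation=cv2.INTER_CUBIC) if n=="top" else cv2.resize(c,(280,308),interpolation=cv2.INTER_CUBIC)
    if n=="top": a=np.zeros((480,800,3),np.uint8);a[:,:520]=c
    else: a[:308,520:]=c
cv2.imwrite("pics/h1.png",a)
o=readout.get_obs();print(o["eef_pos"],np.degrees(o["orientation"]),o["joint_positions"])
y=o["orientation"][2];d=np.array([537.2,-198.4])-o["eef_pos"][:2];print("tool dx,dy",d@[np.cos(y),np.sin(y)],d@[np.sin(y),-np.cos(y)],"turn",np.degrees(y)-95.75)
E
```

```text
time_s: 15.0
eef_pos: [538.8, -193.0, 149.0]
orientation: [3.141, 0.0, 1.672]
ft_force: [0.0, 0.2, -1.9]
grip_width: 12.5
grasp_force: 68.8
[ 539.05 -192.95  149.25] [179.92   0.01  95.79] [-0.46  0.37  0.89  1.75 -0.31  1.17  0.62]
tool dx,dy -5.23091022958852 -2.3881055622786183 turn 0.04113897244526754
```

View pics/h1.png

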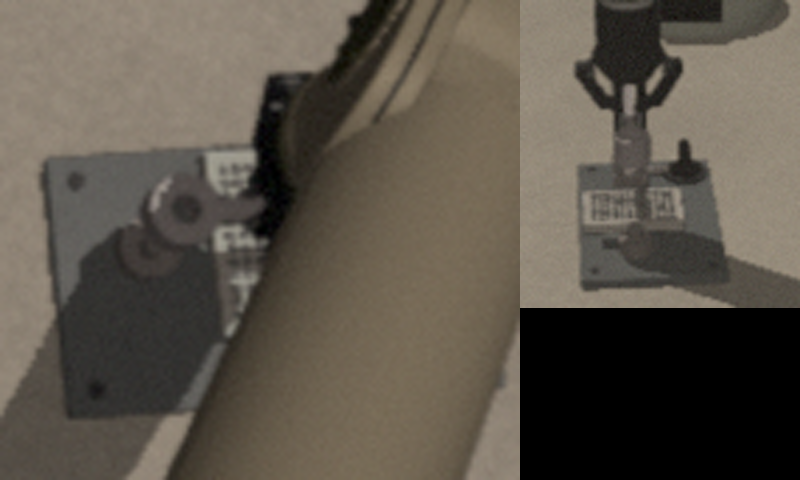

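Run:
```python
from h import *
print("pin",onz("top",(338,200.3),54))
T=np.array([539.05,-192.95]);a=np.radians(95.77);u=-np.array([np.cos(a),np.sin(a)])
ex=T-49.1*u;tp=T+(194-49.1)*u
print("eye exp",ex,"seen",onz("top",(346.1,191.6),179))
print("tip exp side px",proj("side",[*tp,167]),"seen 253.9 111.4"," eye top exp",proj("side",[*ex,179]))
```

```text
pin [ 532.36 -148.23   54.  ]
eye exp [ 534.11 -144.1 ] seen [ 533.31 -140.53  179.  ]
tip exp side px [251.55 106.36] seen 253.9 111.4  eye top exp [253.71 127.48]
```

```bash
python3 -m inch '[[[-6,-2,0,0,0],[0,0,15,0,0],[0,0,15,0,0],[0,0,9,0,0],[0,0,0,0,0],[0,0,0,0,0],[0,0,0,0,0],[0,0,0,0,0]]]'
python3 - <<'E'
from h import *
o=readout.get_obs();p=o["eef_pos"];print(p,np.degrees(o["orientation"]),o["torque"],o["ft_force"])
a=o["orientation"][2];u=-np.array([np.cos(a),np.sin(a),0]);b=np.array([p[0],p[1],p[2]-4])
P=[b-49.1*u+[0,0,34],b+144.9*u+[0,0,22],b+144.9*u,b+20*u+[0,0,22]]
def cr(n,x,y,w,h,f):
    im=eyes.capture(n)[:,:,::-1];c=cv2.resize(im[y:y+h,x:x+w],None,fx=f,fy=f,interpolation=cv2.INTER_CUBIC);c=cv2.convertScaleAbs(c,alpha=1.8)
    for q in P:
        v=(proj(n,q)-[x,y]+.5)*f-.5;cv2.circle(c,tuple(int(round(k)) for k in v),2,(0,0,255),-1)
    return c
cv2.imwrite("pics/h2.png",np.hstack([cr("side",225,100,50,75,8),cr("top",320,170,50,75,8)]))
E
```

```text
time_s: 15.77
eef_pos: [537.6, -199.3, 110.2]
orientation: [3.14, 0.0, 1.672]
ft_force: [0.5, -0.4, -2.2]
grip_width: 12.4
grasp_force: 68.8
[ 537.62 -199.34  110.17] [179.93   0.02  95.78] [-0.04  0.   -0.04] [ 0.54 -0.4  -2.21]
```

View pics/h2.png

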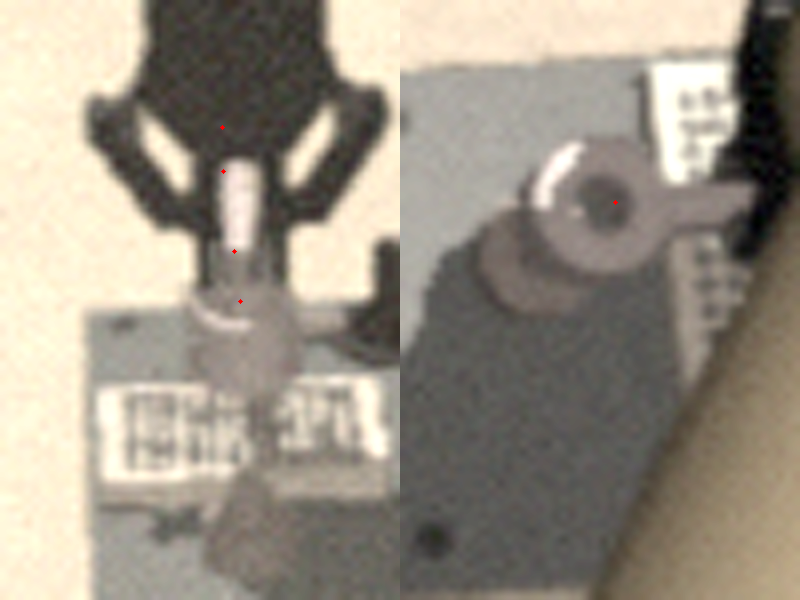

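The side crop shows the eye's top at (243,298), 0.5 px from the prediction. The tip is hidden behind the fingers, so its level and heading can't be checked from here. I'll raise the lever and swing it sideways, where the side camera sees all of it.

```bash
python3 -m inch '[[[0,0,-25,0,0],[0,0,-30,0,0],[0,0,-30,-6,0],[0,0,-15,-6,0],[0,0,0,-6,0],[0,0,0,-6,0],[0,0,0,-6,0],[0,0,0,-6,0],[0,0,0,-6,0],[0,0,0,-6,0]]]'
python3 -m inch '[[[0,0,0,-6,0],[0,0,0,-6,0],[0,0,0,0,0],[0,0,0,0,0],[0,0,0,0,0],[0,0,0,0,0]]]'
python3 - <<'E'
from h import *
o=readout.get_obs();p=o["eef_pos"];print(p,np.degrees(o["orientation"]),o["joint_positions"])
a=o["orientation"][2];u=-np.array([np.cos(a),np.sin(a),0]);b=np.array([p[0],p[1],p[2]-4])
P=[b-49.1*u+[0,0,34],b+144.9*u+[0,0,22],b+144.9*u,b+60*u+[0,0,22],b-71.1*u]
im=eyes.capture("side")[:,:,::-1];cv2.imwrite("pics/sideR.png",im)
px=[proj("side",q) for q in P];print(px)
x,y=(np.min(px,0)-[12,25]).astype(int);w,h=(np.max(px,0)-[x,y]+[12,20]).astype(int);f=min(780/w,580/h)
c=cv2.convertScaleAbs(cv2.resize(im[y:y+h,x:x+w],None,fx=f,fy=f,interpolation=cv2.INTER_CUBIC),alpha=1.6)
for v in px: cv2.circle(c,tuple(int(round(k)) for k in (v-[x,y]+.5)*f-.5),2,(0,0,255),-1)
cv2.imwrite("pics/h3.png",c);print(x,y,f)
E
```

```text
time_s: 16.7
eef_pos: [537.1, -199.2, 209.7]
orientation: [3.141, 0.0, 2.514]
ft_force: [0.2, -0.1, -1.3]
grip_width: 12.3
grasp_force: 68.9
time_s: 17.2
eef_pos: [537.1, -199.1, 209.3]
orientation: [3.141, 0.0, 2.716]
ft_force: [0.0, 0.4, -2.1]
grip_width: 12.5
grasp_force: 68.9
[ 537.11 -199.09  209.31] [179.99   0.   155.64] [-0.34  0.27  0.74  1.67 -0.19  1.28  1.58]
[array([266.69, 105.96]), array([215.95,  99.4 ]), array([216.39, 105.38]), array([237.59, 103.65]), array([272.81, 116.77])]
203 74 9.35483870967742
```

View pics/h3.png

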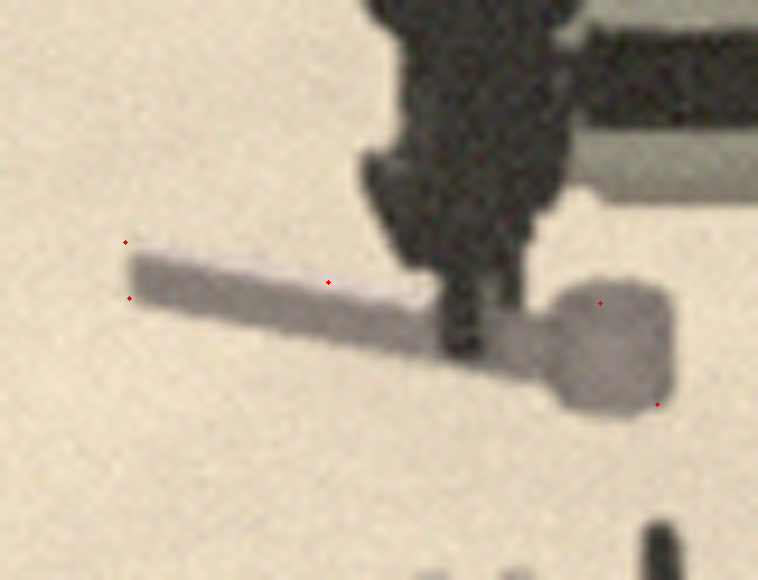

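The side crop shows the lower edge of the arm running (132,303)→(545,383), a slope of 0.194 against 0.20 predicted for level. So the lever is level and sits about 3 mm towards the eye in the grip. I swing it back and correct the eye against the pin as seen by the top camera.

```bash
python3 -m inch '[[[0,0,0,6,0],[0,0,0,6,0],[0,0,0,6,0],[0,0,0,6,0],[0,0,0,6,0],[0,0,0,6,0],[0,0,0,6,0],[0,0,0,6,0],[0,0,0,6,0],[0,0,0,6,0]]]'
python3 -m inch '[[[0,0,30,0,0],[0,0,30,0,0],[0,0,25,0,0],[0,0,15,0,0],[0,0,0,0,0],[0,0,0,0,0],[0,0,0,0,0],[0,0,0,0,0]]]'
python3 - <<'E'
from h import *
t0=cv2.imread("pics/top0.png")
def hole(g,c,r):  # dark-blob centroid
    x0,y0=int(c[0])-r,int(c[1])-r;q=cv2.resize(g[y0:y0+2*r+1,x0:x0+2*r+1],None,fx=8,fy=8,interpolation=cv2.INTER_CUBIC)
    m=cv2.GaussianBlur(q,(9,9),0).astype(float);w=np.clip(np.percentile(m,55)-m,0,None)
    yy,xx=np.mgrid[:q.shape[0],:q.shape[1]];return x0+((w*xx).sum()/w.sum()+.5)/8-.5,y0+((w*yy).sum()/w.sum()+.5)/8-.5
g=np.mean([cv2.cvtColor(eyes.capture("top"),cv2.COLOR_RGB2GRAY) for _ in range(4)],0).astype(np.uint8)
o=readout.get_obs();p=o["eef_pos"];print(p,np.degrees(o["orientation"]),o["grasp_force"])
a=hole(g,(345.3,194.7),5);e=onz("top",a,p[2]+30);print("hole px",a,"eye",e,"TCP->eye",e[:2]-p[:2])
b=hole(cv2.cvtColor(t0,cv2.COLOR_BGR2GRAY),(165.8,182.8),5);print("check on start lever",b)
print("eye-pin", e[:2]-onz("top",(338,200.3),54)[:2])
E
```

```text
time_s: 18.08
eef_pos: [537.2, -199.0, 209.3]
orientation: [3.142, -0.0, 1.665]
ft_force: [-0.2, -0.9, -2.1]
grip_width: 12.5
grasp_force: 68.9
time_s: 18.75
eef_pos: [538.0, -199.4, 110.7]
orientation: [3.139, 0.001, 1.671]
ft_force: [0.4, 0.4, -1.8]
grip_width: 12.5
grasp_force: 68.8
[ 537.51 -199.11  109.95] [179.93   0.    95.78] 68.79652976989746
hole px (np.float64(345.3084313116439), np.float64(194.913239343181)) eye [ 532.22 -147.7   139.95] TCP->eye [-5.29 51.41]
check on start lever (np.float64(164.86058832516113), np.float64(181.8506834814998))
eye-pin [-0.14  0.53]
```

```bash
python3 -m inch '[[[0,0,2,0,0],[0,0,0,0,0],[0,0,0,0,0],[0,0,0,0,0],[0,0,0,0,0]]]'
python3 -c "from workcell import manip;print(manip.hand_in())"
```

```text
time_s: 19.37
eef_pos: [537.1, -199.1, 107.2]
orientation: [-3.142, -0.0, 1.672]
ft_force: [0.8, 0.2, -1.4]
grip_width: 12.0
grasp_force: 68.8
the job is handed in; nothing more can be done
None
```

I handed the job in at 19.4 s: the knob was twisted to its stop and sprang back, and the lever is held level about 5 cm above the press, its eye within about 1 mm of the pin by camera; the thin end over the fork was set by heading and not seen directly.

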